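# Quarter-turn a machined block round the jig's post and seat it on the fence

## Task

The square aluminium block lies the wrong way round on the grey jig plate. Without lifting it, push it slowly against the fixed brass post so that it swings a quarter turn round the post (clockwise seen from above), its yellow-striped edge coming to face the blue fence; then slide it slowly, by feel, fully home, flush on the fence's steel face plate and touching the post, pressing it there with 10 to 15 N for half a second and never loading the fence with more than 20 N or the post with more than 25 N. Leave the block there, let go, and do not disturb the other things on the jig and the bench.

Things in the scene. Friction and masses are not known exactly. Their poses are not given: they have to be found in the camera images.
- jig: Grey steel plate fixed on the bench, 8 mm thick, reaching from -180 to +115 mm along its x and -95 to +145 mm along its y; the block slides on its top, 8 mm above the bench. Origin: on the brass post's axis, at bench level. x points from the block's start place past the post to the fence (roughly away from the robot), y to the left, z up.
- post: Fixed upright round brass post on the jig plate, diameter 16 mm, standing 40 mm above the plate. Origin: its axis, at the plate's top; axes as the jig's. The block is turned round it. When the block is home, its face towards jig -y touches the post.
- fence: Fixed blue steel bar on the plate, 100 mm along jig y, 28 mm high, 22 mm thick, carrying on its near side a stiff steel face plate (96 mm wide, 30 mm high), set out by hand by 1 to 23 mm: not measured, to be felt for. Origin: lower middle of the bar's own near face, 89 mm along jig x and 56 mm along jig y from the post's axis, at the plate's top; axes as the jig's.
- block: Loose square aluminium block, 96 x 96 mm, 36 mm high, 0.6 to 0.9 kg, too wide to grasp; sliding it takes 2 to 5 N, more if pressed down. Origin: centre of its underside; z up. A yellow stripe runs along its +y edge. At the start it lies 15 to 40 mm short of the post along jig x, centre 24 to 35 mm to the post's +y side, axes within 0.18 rad of the jig's (stripe to jig +y).
- stripe (a point): Middle of the block's yellow-striped +y side, half-way up (48 mm from the block's axis, 18 mm above its underside). Axes as the block's. When home, the block's +y axis points along jig +x with this side on the fence's face plate (1 to 23 mm short of the bar), the block's centre 18 to 40 mm along jig x and 56 mm along jig y from the post's axis.
- nut: Bystander: steel hexagon nut, 38 mm over corners, 18 mm high, lying on the jig plate to the right (-y). Origin: centre of its underside.
- bearing: Bystander: steel bearing ring, 42 mm across, 14 mm high, lying on the jig plate right of the post. Origin: centre of its underside.
- spray_can: Bystander: upright spray can, 66 mm across, 170 mm high, on the bench to the left. Origin: centre of its underside.
- tape: Bystander: yellow roll of tape, 100 mm across, 24 mm high, on the bench to the left. Origin: centre of its underside.
- hammer: Bystander: hammer lying on the bench to the right. Origin: underside, about the middle.
- wrench: Bystander: wrench lying on the bench to the left. Origin: underside, about the middle.
- mug: Bystander: white mug, 80 mm across, 90 mm high, on the bench to the right. Origin: centre of its underside.
Not all that is in view belongs to the job. What is shaped like the block but black, pink or turquoise is not meant.

How it is judged:
On the way, in this order (a step that is already met when the one before it is completed fails the run):
1. the block, between 25 and 65 degrees short of its quarter turn, is pushed against the post (over 1 N) (angle between the y axis of block and the x axis of jig, either way round between 0.436 and 1.134 rad and contact force between block and post above 1 N), for 0.1 s.
2. the block, turned, is pressed flush on the fence with over 8 N for 0.4 s (angle between the y axis of block and the x axis of jig, either way round below 0.04 rad and x of stripe in the frame of fence above -0.0255 m and contact force between block and fence above 8 N), for 0.4 s.
At the end, for the whole second after the job is handed in: The block lies flat and at rest on the jig plate, its striped side at the fence's face plate (at most 25.5 mm from the bar, within 2 degrees of parallel) and its right side on the post (gap under 3 mm) (angle between the y axis of block and the x axis of jig, either way round below 0.035 rad and x of stripe in the frame of fence above -0.0255 m and y of block in the frame of jig between 0.053 and 0.059 m and linear speed of block below 0.01 m/s and angle between block's own z axis and vertical below 0.03 rad and height (world z) of block below 0.012 m); the robot touches nothing.
It fails at once if the block is lifted or tipped (its underside's centre over 10 mm above the plate, or tilted over 0.2 rad) (height (world z) of block above 0.018 m or angle between block's own z axis and vertical above 0.2 rad).
It fails at once if the post is loaded with more than 25 N (contact force between block and post above 25 N).
It fails at once if the fence is loaded with more than 20 N (contact force between block and fence above 20 N).
It fails at once if a bystander is moved by more than 15 mm (distance of any of nut, bearing, spray_can, tape, hammer, wrench, mug from where it was at the start of the episode above 0.015 m).
It also fails if it takes over 69 s, if anything falls off the work surface, if the arm or the gripper's body presses on something with over 40 N, if the wrist force passes 120 N, or if a joint passes its speed limit or range.

## Robot

A 6-joint arm with a two-finger parallel gripper is mounted at the origin on the work surface. World frame = base frame: x ahead of the robot, y to its left, z up, the work surface at z = 0. Lengths are in m, angles in rad, forces in N, time in s.
With the tool pointing down it reaches from about 0.35 to 0.775 m from the base axis. Payload 7.3 kg.
Tool frame: the origin (TCP) lies at the very end of the fingers, on their centre line; the grasp point (between the pads) lies 19 mm behind it; z points along the fingers, y is the line along which they close (so a half turn about z gives the same grasp; the last joint's range is limited). The gripper opens to 92 mm and grips with 3 to 60 N. Pads are 19 mm wide; open, the fingers measure 130 mm over their backs; the gripper's body (75 mm by 190 mm) begins 47 mm behind the grasp point.
Start: joints at [-1.33, 0.342, 1.524, -0, 1.275, -0.146], TCP at [0.198, -0.486, 0.227] pointing down, gripper open.
Joint ranges: [-2.53, 2.53], [-0.77, 2.02], [0.04, 2.7], [-1, 4.14], [0.28, 2.66], [-3.11, 3.11]. Speed limits (rad/s): [2.57, 2.57, 3.14, 3.14, 3.14, 3.14].

## Interface

Orientations are given as [roll, pitch, yaw] about the fixed x, y, z axes, in that order (R = Rz(yaw) Ry(pitch) Rx(roll)).
In Python, from cell import robot gives the robot as it stands. The module is installed in compiled form; this text tells all that it offers.
- The arm moves only by the tool arm_command, never from a script. Its argument "moves" is a list of rows, each a list of 3 entries, a list of its own where there are three numbers: the shift along the tool's x, y, z in m, then the turn, a rotation vector about the tool's x, y, z in rad, then the finger opening in m, from 0 to 0.0918. In form: [[[dx, dy, dz], [ax, ay, az], claw], ...]. A call has exactly 5 rows; each row is the pose to reach, as a shift and turn from the pose commanded when the call began, along the tool's axes at that moment; what a row does not reach only later rows make up. A row lasts 1/10 s, in which the tool goes at most 50 mm and 8.59 degrees, less where a joint would pass 70% of its speed; a pose out of reach is approached as far as the arm can. A call with a gripper value outside its range is refused whole. The fingers move at their own pace and stop on an object; "squeeze" is the grip in N (left out, the last holds). Time passes only in rows, so rows that repeat a pose let the fingers close, or fill a call up. It gives the time, the measured TCP pose, the force, the opening and the grip force at its end, in the units of the state.
- robot.observe(): the state, without advancing time (a new reading comes with each control period).
- robot.read_camera(name): name is "scene" or "side" or "wrist"; returns the picture (384x512x3 uint8, red, green, blue); there is no depth.
- robot.camera_model(name): a dict with "fx", "fy", "cx", "cy" (pixels), "k1" (the pictures are not rectified: a ray, as slopes to the right and down, at radius r is drawn at 1 + k1 r^2 times it, then the intrinsics apply), "R" (3x3) and "t" (3): a world point X has camera coordinates R X + t. Camera axes: x right, y down, z forward; pixel columns grow to the right and rows downward; lengths in m; the calibration is good to about 2 mm. A picture is of the moment at which its call begins: read the wrist's pose just before it. camera_model takes no time and is no camera call; for the wrist camera it gives the pose at the moment of the call.
- robot.hand_in(): hands the job in; it is judged then, once.
The state is a dict: "time": time; "qpos": joint angles; "qvel": joint speeds; "joint_efforts": joint torques, N m; "tool_pos": TCP position; "tool_rot": TCP orientation; "contact_force": force on the tool from outside, world axes, zero at the start; "torque": the same for the moment, N m; "opening": finger opening in m; "grip_force": force on a finger pad.
Only numpy, scipy, OpenCV 4.12 (cv2) and the standard library are available. Lean on these libraries where they do the work, as an engineer would, in place of code of your own. Each camera call takes 0.05 s, during which the arm holds its last target. There are 200 camera calls.

## Working session

There is one attempt and no reset: what is moved stays moved. The work goes in short steps, Python scripts to look and compute and a tool call to move; the robot and the scene stay as the last step left them, time stands still between calls to the robot, and variables do not carry over. Pictures are saved under pics/ and viewed, at most 10 in all, crops included, and the job is handed in when it is done.

Besides the shell and the picture viewer there is one more tool, called after "Request:" by a JSON object that holds its "fn" and its "kwargs". arm_command: Moves the arm, as the interface text tells. Its arguments: {"type":"object","properties":{"moves":{"type":"array"},"squeeze":{"type":"number"}},"required":["moves"]}

```bash
mkdir -p pics; cat > h.py <<'E'
import numpy as np, cv2
from cell import robot
def snap(n,f):
    m=robot.camera_model(n); im=robot.read_camera(n); cv2.imwrite('pics/'+f,im[:,:,::-1]); return im,m
def ray(m,u,v):
    x=(u-m['cx'])/m['fx'];y=(v-m['cy'])/m['fy'];r0=np.hypot(x,y);r=r0
    for _ in range(20): r=r0/(1+m['k1']*r*r)
    s=r/r0 if r0>0 else 1
    R=np.array(m['R']);t=np.array(m['t'])
    return -R.T@t, R.T@np.array([x*s,y*s,1])
def onz(m,u,v,z):
    o,d=ray(m,u,v); return o+d*(z-o[2])/d[2]
E
python3 - <<'E'
from h import *
s=robot.observe();print(s)
a,m=snap('scene','s1.png');b,m2=snap('side','d1.png')
for q in(m,m2):print(-np.array(q['R']).T@q['t'],q['fx'])
E
```

```text
{'time': 0.0, 'qpos': array([-1.33001514e+00,  3.42721505e-01,  1.52503368e+00, -9.85528184e-06,
        1.27539232e+00, -1.45986869e-01]), 'qvel': array([-4.95602985e-04, -1.21730327e-03, -2.14631003e-03,  1.84608532e-05,
       -4.00712600e-04,  1.58203659e-03]), 'joint_efforts': array([ 1.23516391e-03, -4.31244707e+01, -2.44215649e+01,  7.17649539e-02,
        5.59275644e-02, -1.46168359e-04]), 'tool_pos': array([ 0.19795297, -0.48580375,  0.22603978]), 'tool_rot': array([-3.14005297e+00, -2.16858214e-04,  3.86770767e-01]), 'contact_force': array([-0.09016476, -0.15785948, -0.17807522]), 'torque': array([-0.07216989, -0.02120156,  0.00329043]), 'grip_force': 0.0, 'opening': 0.0920727071748595}
[1.42844899 0.66300282 0.99165294] 459.5100024013315
[0.06401543 0.89297022 0.91589129] 419.3892324461644
```

View pics/s1.png

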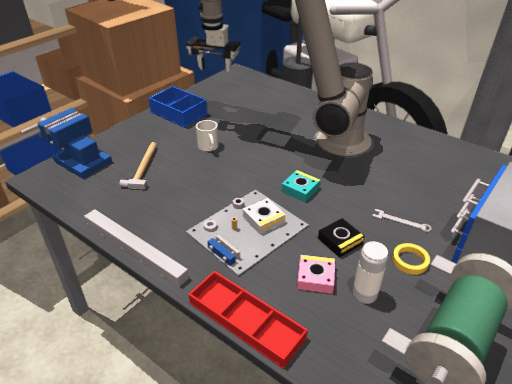

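View pics/d1.png

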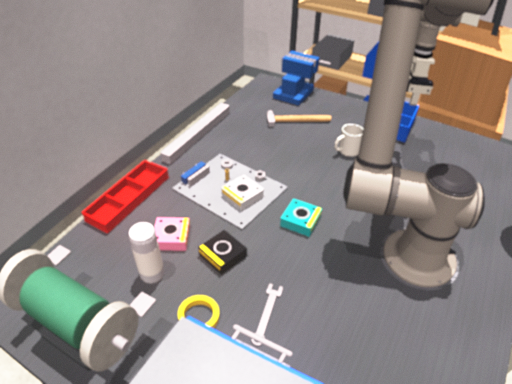

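The scene view shows the jig at about (248,230), the block at (265,215), the post at (235,224) and the blue fence at (222,250). In the side view the jig is at (230,188). I'll zoom in on both.

```bash
python3 - <<'E'
import cv2,numpy as np
a=cv2.imread('pics/s1.png')[186:276,182:314];b=cv2.imread('pics/d1.png')[148:230,168:292]
a=cv2.resize(a,None,fx=6,fy=6,interpolation=2)[:, :792]
cv2.imwrite('pics/s2.png',a);cv2.imwrite('pics/d2.png',cv2.resize(b,None,fx=6,fy=6,interpolation=2))
E
```

```text
(no output)
```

View pics/s2.png

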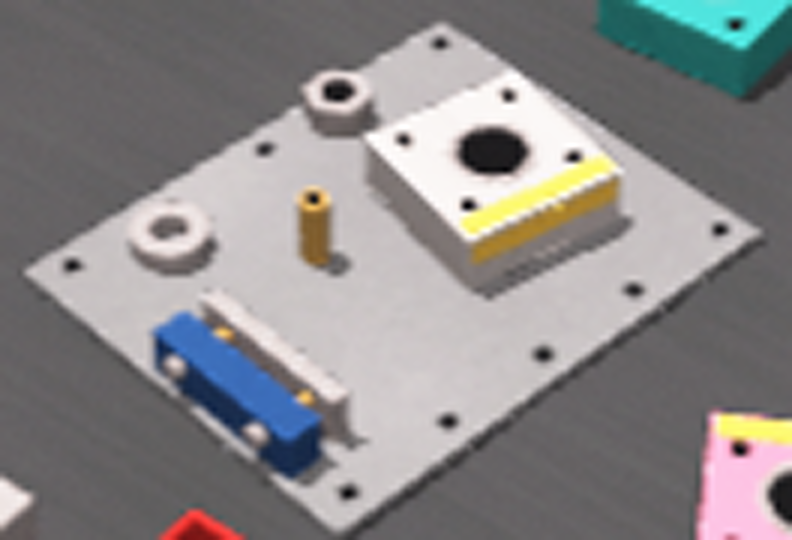

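View pics/d2.png

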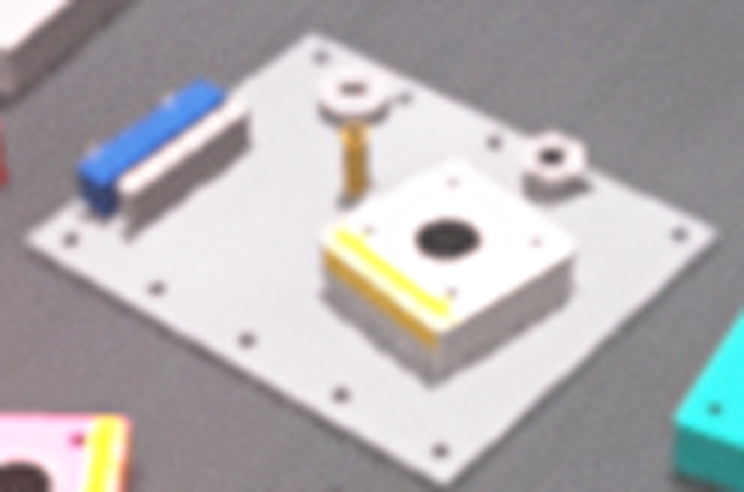

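The zoomed views show the corners of the plate, the block and the post clearly. The fence's face plate stands a few mm to cm in front of the bar.

```bash
cat > m.py <<'E'
from h import *
from scipy.optimize import least_squares
ms,md=robot.camera_model('scene'),robot.camera_model('side')
S=lambda U,V,z:onz(ms,(U+.5)/6-.5+182,(V+.5)/6-.5+186,z)[:2]
D=lambda U,V,z:onz(md,(U+.5)/6-.5+168,(V+.5)/6-.5+148,z)[:2]
def fit(P,Q):
    P=np.array(P);Q=np.array(Q);p=P-P.mean(0);q=Q-Q.mean(0)
    a=np.arctan2((p[:,0]*q[:,1]-p[:,1]*q[:,0]).sum(),(p*q).sum())
    R=np.array([[np.cos(a),-np.sin(a)],[np.sin(a),np.cos(a)]]);t=Q.mean(0)-R@P.mean(0)
    return a,R,t,np.round((Q-(P@R.T+t))*1000,1).tolist()
J=[[.115,-.095],[-.18,-.095],[-.18,.145],[.115,.145]]
B=[[.048,-.048],[-.048,-.048],[-.048,.048],[.048,.048]]
for n,F,c,b,p in(('S',S,[(25,270),(440,22),(762,233),(338,537)],[(368,140),(515,72),(622,172),(470,240)],(315,195)),
             ('D',D,[(312,33),(718,232),(445,487),(25,238)],[(455,160),(577,245),(437,332),(325,240)],(355,127))):
    a,R,t,e=fit(J,[F(*x,.008) for x in c]);print(n,'jig',a,t,e)
    a2,R2,t2,e2=fit(B,[F(*x,.044) for x in b]);print(' blk',a2,t2,e2,'in jig',a2-a,R.T@(t2-t))
    print(' post',F(*p,.048),R.T@(F(*p,.048)-t))
    if n=='S':
        print('fplate top',[R.T@(F(*x,.038)-t) for x in((207,293),(345,398))],'nut',R.T@(F(338,92,.026)-t),'bear',R.T@(F(170,229,.022)-t))
    else: print('fplate top',[R.T@(F(*x,.038)-t) for x in((250,105),(125,185))],'nut',R.T@(F(552,157,.026)-t),'bear',R.T@(F(352,90,.022)-t))
E
python3 m.py
```

```text
S jig -0.1496095799178593 [ 0.65702349 -0.0123467 ] [[-1.5, -0.0], [1.0, -0.7], [-0.3, 0.3], [0.8, 0.4]]
 blk -0.3126247154541423 [0.56987547 0.03554036] [[0.3, 2.2], [0.5, 0.0], [1.2, -0.5], [-2.0, -1.7]] in jig -0.16301513553628297 [-0.09331218  0.03436254]
 post [ 0.6536802  -0.01446039] [-0.00299089 -0.0025884 ]
fplate top [array([0.0754841 , 0.00576937]), array([0.07341602, 0.10436407])] nut [-0.08204282 -0.07378552] bear [ 0.04953044 -0.05597928]
D jig -0.15023663207889826 [ 0.65825153 -0.01452806] [[1.4, -1.0], [-0.3, -1.0], [-2.0, 2.4], [1.0, -0.5]]
 blk -0.31215542781090794 [0.56949436 0.03434189] [[0.5, -0.5], [0.9, -0.8], [1.6, 1.8], [-2.9, -0.4]] in jig -0.16191879573200968 [-0.09507185  0.03503499]
 post [ 0.66080495 -0.01987612] [ 0.00332511 -0.00490565]
fplate top [array([0.07116794, 0.0073479 ]), array([0.07718695, 0.10190854])] nut [-0.08190985 -0.07339974] bear [ 0.04876169 -0.05438017]
```

```bash
cat > g.py <<'E'
import sys
from h import *
from scipy.spatial.transform import Rotation as Ro
J0=np.array([.6575,-.0145]);JY=-.15
r2=lambda a:np.array([[np.cos(a),-np.sin(a)],[np.sin(a),np.cos(a)]])
def j2w(p): return J0+r2(JY)@np.array(p)
def w2j(p): return r2(JY).T@(np.array(p)-J0)
def rel(xy,z,yaw):
    s=robot.observe();R=Ro.from_euler('xyz',s['tool_rot'])
    d=R.inv().apply(np.r_[xy,z]-s['tool_pos']);w=(R.inv()*Ro.from_euler('xyz',[np.pi,0,yaw])).as_rotvec()
    print('shift',d.round(4),'turn',w.round(4),'| tcp',s['tool_pos'].round(4),s['tool_rot'].round(3),'jig',w2j(s['tool_pos'][:2]).round(4),'F',s['contact_force'].round(2),s['time'])
E
python3 -c "
from g import *
rel([.507,.070],.12,2.829)"
```

```text
shift [ 0.4959 -0.3981  0.1068] turn [-3.0000e-04 -1.7000e-03 -2.4422e+00] | tcp [ 0.198  -0.4859  0.2261] [-3.14  -0.     0.387] jig [-0.3839 -0.5347] F [ 0.26 -0.63  0.49] 0.1
```

Request:
{"fn": "arm_command", "kwargs": {"moves": [[[0.04, -0.03, 0], [0, 0, -0.14], 0.05], [[0.075, -0.06, 0], [0, 0, -0.28], 0.01], [[0.11, -0.09, 0], [0, 0, -0.42], 0.01], [[0.145, -0.12, 0], [0, 0, -0.56], 0.01], [[0.18, -0.145, 0], [0, 0, -0.7], 0.01]]}}

```text
time: 0.6
tool_pos: [0.3102, -0.2819, 0.2265]
tool_rot: [-3.141, -0.0, 1.092]
contact_force: [0.4, -0.2, 0.7]
opening: 0.0565
grip_force: 0.0
```

```bash
python3 -c "
from g import *
rel([.507,.070],.12,2.829)"
```

```text
shift [0.4029 0.0127 0.1066] turn [-1.0000e-04 -8.0000e-04 -1.7368e+00] | tcp [ 0.3102 -0.2819  0.2265] [-3.141 -0.     1.092] jig [-0.3034 -0.3163] F [ 0.38 -0.16  0.75] 0.6
```

Request:
{"fn": "arm_command", "kwargs": {"moves": [[[0.04, 0, 0], [0, 0, -0.14], 0.01], [[0.08, 0.003, 0], [0, 0, -0.28], 0.01], [[0.12, 0.004, 0], [0, 0, -0.42], 0.01], [[0.16, 0.005, 0], [0, 0, -0.56], 0.01], [[0.2, 0.006, 0], [0, 0, -0.7], 0.01]]}}

```text
time: 1.1
tool_pos: [0.4088, -0.1082, 0.2266]
tool_rot: [-3.141, -0.0, 1.793]
contact_force: [0.4, -0.8, -1.1]
opening: 0.0161
grip_force: 0.0
```

```bash
python3 -c "
from g import *
rel([.507,.070],.12,2.829)"
```

```text
shift [0.1522 0.135  0.1066] turn [-2.0000e-04 -1.0000e-04 -1.0364e+00] | tcp [ 0.4088 -0.1082  0.2266] [-3.141 -0.     1.793] jig [-0.2319 -0.1298] F [ 0.39 -0.8  -1.12] 1.1
```

Request:
{"fn": "arm_command", "kwargs": {"moves": [[[0.03, 0.027, 0], [0, 0, -0.14], 0.01], [[0.06, 0.054, 0], [0, 0, -0.28], 0.01], [[0.09, 0.08, 0.02], [0, 0, -0.42], 0.01], [[0.12, 0.107, 0.05], [0, 0, -0.56], 0.01], [[0.152, 0.135, 0.08], [0, 0, -0.7], 0.01]]}}

```text
time: 1.6
tool_pos: [0.5074, 0.0675, 0.1471]
tool_rot: [3.141, 0.001, 2.493]
contact_force: [0.1, -0.5, -0.0]
opening: 0.0103
grip_force: 0.0
```

```bash
python3 -c "
from g import *
rel([.507,.070],.11,2.829)"
```

```text
shift [0.0018 0.0017 0.0371] turn [ 1.000e-04  7.000e-04 -3.363e-01] | tcp [0.5074 0.0675 0.1471] [3.141e+00 1.000e-03 2.493e+00] jig [-0.1607  0.0587] F [ 0.11 -0.54 -0.02] 1.6
```

Request:
{"fn": "arm_command", "kwargs": {"moves": [[[0.001, 0.001, 0], [0, 0, -0.13], 0.01], [[0.002, 0.002, 0], [0, 0, -0.26], 0.01], [[0.002, 0.002, 0.01], [0, 0, -0.336], 0.01], [[0.002, 0.002, 0.02], [0, 0, -0.336], 0.01], [[0.002, 0.002, 0.02], [0, 0, -0.336], 0.01]]}}

```text
time: 2.1
tool_pos: [0.5053, 0.0687, 0.1264]
tool_rot: [-3.14, -0.003, 2.82]
contact_force: [-0.0, -0.9, -0.4]
opening: 0.0102
grip_force: 0.0
```

```bash
python3 -c "
from g import *
import cv2
a,m=snap('wrist','w1.png');b,_=snap('side','d3.png')
c=cv2.resize(b[140:240,160:300,::-1],(400,300))[:,:]
cv2.imwrite('pics/c1.png',np.hstack([cv2.resize(a[:,:,::-1],(400,300)),c]))
rel([.507,.070],.018,2.829)"
```

```text
shift [-0.0004  0.0016  0.1098] turn [-0.0003 -0.0008 -0.0081] | tcp [0.5062 0.0686 0.1278] [-3.141e+00 -1.000e-03  2.821e+00] jig [-0.162   0.0596] F [ 0.43 -0.33  0.43] 2.2
```

View pics/c1.png

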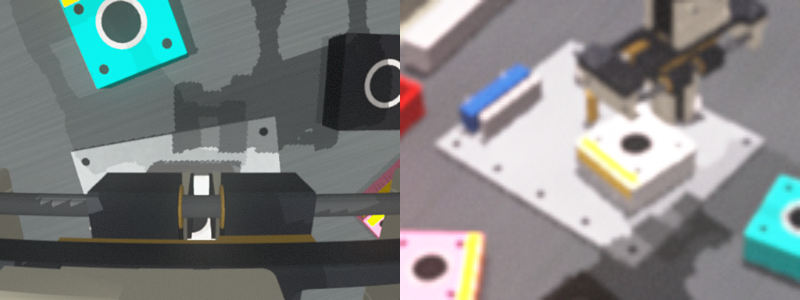

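The wrist camera looks back towards the robot. The turquoise block is well clear and the fingers hang behind the square block. Next I'll descend.

Request:
{"fn": "arm_command", "kwargs": {"moves": [[[0.002, 0.001, 0.03], [0, 0, -0.008], 0.01], [[0.002, 0.001, 0.06], [0, 0, -0.008], 0.01], [[0.002, 0.001, 0.08], [0, 0, -0.008], 0.01], [[0.002, 0.001, 0.095], [0, 0, -0.008], 0.01], [[0.002, 0.001, 0.11], [0, 0, -0.008], 0.01]]}}

```text
time: 2.7
tool_pos: [0.5052, 0.0701, 0.0177]
tool_rot: [3.141, 0.001, 2.829]
contact_force: [0.7, -0.5, -0.0]
opening: 0.0099
grip_force: 0.0
```

Request:
{"fn": "arm_command", "kwargs": {"moves": [[[-0.003, 0, 0], [0, 0, 0], 0.01], [[-0.006, 0, 0], [0, 0, 0], 0.01], [[-0.009, 0, 0], [0, 0, 0], 0.01], [[-0.012, 0, 0], [0, 0, 0], 0.01], [[-0.015, 0, 0], [0, 0, 0], 0.01]]}}

```text
time: 3.2
tool_pos: [0.5191, 0.0657, 0.0186]
tool_rot: [-3.142, -0.0, 2.831]
contact_force: [-3.9, 1.3, 1.2]
opening: 0.01
grip_force: 1.5
```

Request:
{"fn": "arm_command", "kwargs": {"moves": [[[-0.003, 0, 0], [0, 0, 0], 0.01], [[-0.006, 0, 0], [0, 0, 0], 0.01], [[-0.009, 0, 0], [0, 0, 0], 0.01], [[-0.012, 0, 0], [0, 0, 0], 0.01], [[-0.015, 0, 0], [0, 0, 0], 0.01]]}}

```text
time: 3.7
tool_pos: [0.5336, 0.0611, 0.018]
tool_rot: [-3.141, -0.0, 2.831]
contact_force: [-2.9, 0.2, 1.2]
opening: 0.0101
grip_force: 1.5
```

Request:
{"fn": "arm_command", "kwargs": {"moves": [[[-0.003, 0, 0], [0, 0, 0], 0.01], [[-0.006, 0, 0], [0, 0, 0], 0.01], [[-0.009, 0, 0], [0, 0, 0], 0.01], [[-0.012, 0, 0], [0, 0, 0], 0.01], [[-0.015, 0, 0], [0, 0, 0], 0.01]]}}

```text
time: 4.2
tool_pos: [0.5479, 0.0565, 0.018]
tool_rot: [-3.141, -0.0, 2.831]
contact_force: [-3.3, -0.5, 1.7]
opening: 0.0103
grip_force: 1.4
```

Request:
{"fn": "arm_command", "kwargs": {"moves": [[[-0.001, 0, 0], [0, 0, 0], 0.01], [[-0.002, 0, 0], [0, 0, 0], 0.01], [[-0.003, 0, 0], [0, 0, 0], 0.01], [[-0.004, 0, 0], [0, 0, 0], 0.01], [[-0.005, 0, 0], [0, 0, 0], 0.01]]}}

```text
time: 4.7
tool_pos: [0.5525, 0.055, 0.018]
tool_rot: [-3.141, 0.0, 2.831]
contact_force: [-2.5, -0.2, 1.7]
opening: 0.0099
grip_force: 1.3
```

```bash
cat > look.py <<'E'
import sys
from g import *
import cv2
# crop both fixed views, x5
a,_=snap('scene','t.png');b,_=snap('side','t2.png')
a=cv2.resize(a[186:276,186:306,::-1],(400,300),interpolation=2);b=cv2.resize(b[148:238,172:292,::-1],(400,300),interpolation=2)
cv2.imwrite('pics/'+sys.argv[1],np.hstack([a,b]));rel([.5,.07],.018,2.829)
E
python3 look.py c2.png
```

```text
shift [ 0.0548 -0.0018  0.    ] turn [-0.      0.0005  0.0018] | tcp [0.5527 0.0549 0.018 ] [-3.142  0.     2.831] jig [-0.114  0.053] F [-1.3  -0.02  0.96] 4.8
```

View pics/c2.png

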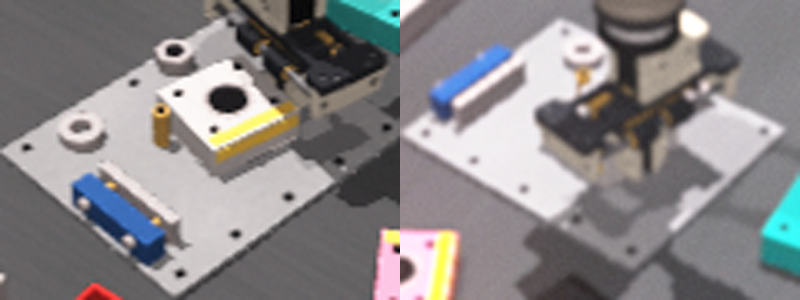

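The block is a few mm short of the post, which is at (163,125) in the left half. I'll close the gap gently.

Request:
{"fn": "arm_command", "kwargs": {"moves": [[[-0.0015, 0, 0], [0, 0, 0], 0.01], [[-0.003, 0, 0], [0, 0, 0], 0.01], [[-0.004, 0, 0], [0, 0, 0], 0.01], [[-0.005, 0, 0], [0, 0, 0], 0.01], [[-0.006, 0, 0], [0, 0, 0], 0.01]]}}

```text
time: 5.3
tool_pos: [0.5572, 0.0535, 0.018]
tool_rot: [-3.141, -0.002, 2.831]
contact_force: [-8.1, 2.6, 4.7]
opening: 0.0103
grip_force: 4.2
```

Request:
{"fn": "arm_command", "kwargs": {"moves": [[[-0.0005, 0, 0], [0, 0, 0], 0.01], [[-0.001, 0, 0], [0, 0, 0], 0.01], [[-0.0015, 0, 0], [0, 0, 0], 0.01], [[-0.002, 0, 0], [0, 0, 0], 0.01], [[-0.002, 0, 0], [0, 0, 0], 0.01]]}}

```text
time: 5.8
tool_pos: [0.5572, 0.0535, 0.0178]
tool_rot: [-3.141, -0.006, 2.831]
contact_force: [-11.1, 4.5, 7.4]
opening: 0.0104
grip_force: 6.1
```

Request:
{"fn": "arm_command", "kwargs": {"moves": [[[-0.001, 0.0033, 0], [0, 0, 0.03], 0.01], [[-0.0022, 0.0066, 0], [0, 0, 0.06], 0.01], [[-0.0035, 0.0098, 0], [0, 0, 0.09], 0.01], [[-0.0049, 0.013, 0], [0, 0, 0.12], 0.01], [[-0.0063, 0.0161, 0], [0, 0, 0.15], 0.01]]}}

```text
time: 6.3
tool_pos: [0.568, 0.0669, 0.0177]
tool_rot: [-3.139, -0.006, 2.679]
contact_force: [-11.6, 3.5, 7.1]
opening: 0.0103
grip_force: 6.0
```

Request:
{"fn": "arm_command", "kwargs": {"moves": [[[-0.001, 0.0033, 0], [0, 0, 0.03], 0.01], [[-0.0022, 0.0066, 0], [0, 0, 0.06], 0.01], [[-0.0035, 0.0098, 0], [0, 0, 0.09], 0.01], [[-0.0049, 0.013, 0], [0, 0, 0.12], 0.01], [[-0.006, 0.0161, 0], [0, 0, 0.15], 0.01]]}}

```text
time: 6.8
tool_pos: [0.5808, 0.0789, 0.0177]
tool_rot: [-3.139, -0.006, 2.529]
contact_force: [-9.9, 5.1, 4.9]
opening: 0.0099
grip_force: 5.4
```

Request:
{"fn": "arm_command", "kwargs": {"moves": [[[-0.001, 0.0033, 0], [0, 0, 0.03], 0.01], [[-0.0022, 0.0066, 0], [0, 0, 0.06], 0.01], [[-0.0035, 0.0098, 0], [0, 0, 0.09], 0.01], [[-0.0049, 0.013, 0], [0, 0, 0.12], 0.01], [[-0.006, 0.0161, 0], [0, 0, 0.15], 0.01]]}}

```text
time: 7.3
tool_pos: [0.5954, 0.089, 0.0177]
tool_rot: [-3.139, -0.005, 2.379]
contact_force: [-8.5, 6.0, 4.2]
opening: 0.0098
grip_force: 5.1
```

```bash
python3 look.py c3.png
```

```text
shift [ 0.056  -0.0802  0.0001] turn [-4.000e-04 -4.600e-03 -4.492e-01] | tcp [0.5959 0.0893 0.0177] [-3.14  -0.004  2.38 ] jig [-0.0764  0.0934] F [-8.75  8.15  5.04] 7.4
```

View pics/c3.png

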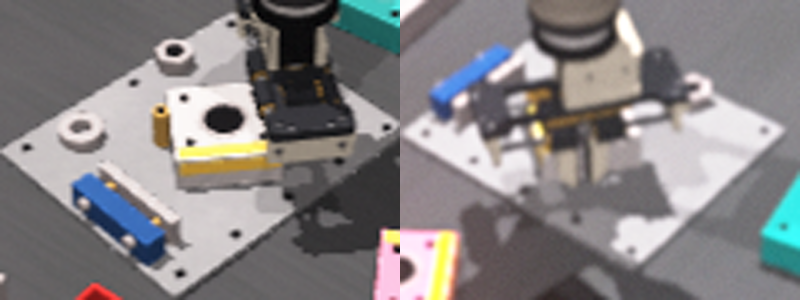

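The left half shows the block turned about 35°, touching the post at (163,125) and flush on the fingers. I'll continue the swing.

Request:
{"fn": "arm_command", "kwargs": {"moves": [[[-0.001, 0.0033, 0], [0, 0, 0.03], 0.01], [[-0.0022, 0.0066, 0], [0, 0, 0.06], 0.01], [[-0.0035, 0.0098, 0], [0, 0, 0.09], 0.01], [[-0.0049, 0.013, 0], [0, 0, 0.12], 0.01], [[-0.006, 0.0161, 0], [0, 0, 0.15], 0.01]]}}

```text
time: 7.9
tool_pos: [0.6114, 0.0969, 0.0177]
tool_rot: [-3.14, -0.004, 2.229]
contact_force: [-7.0, 7.7, 2.9]
opening: 0.0099
grip_force: 4.9
```

Request:
{"fn": "arm_command", "kwargs": {"moves": [[[-0.001, 0.0033, 0], [0, 0, 0.03], 0.01], [[-0.0022, 0.0066, 0], [0, 0, 0.06], 0.01], [[-0.0035, 0.0098, 0], [0, 0, 0.09], 0.01], [[-0.0049, 0.013, 0], [0, 0, 0.12], 0.01], [[-0.006, 0.0161, 0], [0, 0, 0.15], 0.01]]}}

```text
time: 8.4
tool_pos: [0.6284, 0.1023, 0.0177]
tool_rot: [-3.141, -0.004, 2.079]
contact_force: [-5.8, 6.9, 1.3]
opening: 0.0098
grip_force: 4.7
```

Request:
{"fn": "arm_command", "kwargs": {"moves": [[[-0.001, 0.0033, 0], [0, 0, 0.03], 0.01], [[-0.0022, 0.0066, 0], [0, 0, 0.06], 0.01], [[-0.0035, 0.0098, 0], [0, 0, 0.09], 0.01], [[-0.0049, 0.013, 0], [0, 0, 0.12], 0.01], [[-0.006, 0.0161, 0], [0, 0, 0.15], 0.01]]}}

```text
time: 8.9
tool_pos: [0.6459, 0.1052, 0.0178]
tool_rot: [-3.141, -0.003, 1.93]
contact_force: [-3.3, 8.5, -0.0]
opening: 0.0098
grip_force: 4.6
```

Request:
{"fn": "arm_command", "kwargs": {"moves": [[[-0.001, 0.0033, 0], [0, 0, 0.03], 0.01], [[-0.0022, 0.0066, 0], [0, 0, 0.06], 0.01], [[-0.0035, 0.0098, 0], [0, 0, 0.09], 0.01], [[-0.0049, 0.013, 0], [0, 0, 0.12], 0.01], [[-0.006, 0.0161, 0], [0, 0, 0.15], 0.01]]}}

```text
time: 9.4
tool_pos: [0.6637, 0.1054, 0.0178]
tool_rot: [3.141, -0.003, 1.78]
contact_force: [-2.2, 9.0, -0.7]
opening: 0.0098
grip_force: 4.4
```

```bash
python3 look.py c4.png
```

```text
shift [-0.0006 -0.168  -0.0004] turn [ 0.0034 -0.0018 -1.0491] | tcp [0.6643 0.1055 0.0179] [ 3.14e+00 -3.00e-03  1.78e+00] jig [-0.0112  0.1196] F [-0.72  8.96 -1.1 ] 9.5
```

View pics/c4.png

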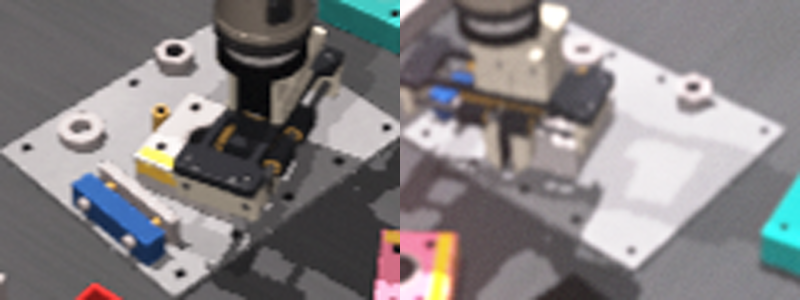

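The block has turned about 69° and is still on the post, with a gap remaining before the face plate at (140,195). I'll finish the turn in smaller steps.

Request:
{"fn": "arm_command", "kwargs": {"moves": [[[-0.001, 0.0033, 0], [0, 0, 0.03], 0.01], [[-0.0022, 0.0066, 0], [0, 0, 0.06], 0.01], [[-0.0035, 0.0098, 0], [0, 0, 0.09], 0.01], [[-0.0049, 0.013, 0], [0, 0, 0.12], 0.01], [[-0.006, 0.0161, 0], [0, 0, 0.15], 0.01]]}}

```text
time: 10.0
tool_pos: [0.6812, 0.103, 0.0179]
tool_rot: [3.14, -0.003, 1.63]
contact_force: [-0.2, 9.6, -1.7]
opening: 0.0098
grip_force: 4.4
```

Request:
{"fn": "arm_command", "kwargs": {"moves": [[[-0.001, 0.0033, 0], [0, 0, 0.03], 0.01], [[-0.0022, 0.0066, 0], [0, 0, 0.06], 0.01], [[-0.0035, 0.0098, 0], [0, 0, 0.09], 0.01], [[-0.0049, 0.013, 0], [0, 0, 0.12], 0.01], [[-0.006, 0.0161, 0], [0, 0, 0.15], 0.01]]}}

```text
time: 10.5
tool_pos: [0.6982, 0.098, 0.018]
tool_rot: [3.139, -0.004, 1.48]
contact_force: [1.1, 8.1, -2.1]
opening: 0.0099
grip_force: 4.5
```

Request:
{"fn": "arm_command", "kwargs": {"moves": [[[-0.0005, 0.0015, 0], [0, 0, 0.015], 0.01], [[-0.001, 0.003, 0], [0, 0, 0.03], 0.01], [[-0.0016, 0.005, 0], [0, 0, 0.045], 0.01], [[-0.0022, 0.0066, 0], [0, 0, 0.06], 0.01], [[-0.0022, 0.0066, 0], [0, 0, 0.06], 0.01]]}}

```text
time: 11.0
tool_pos: [0.705, 0.0952, 0.0181]
tool_rot: [3.138, -0.004, 1.421]
contact_force: [2.6, 9.8, -2.7]
opening: 0.0101
grip_force: 5.0
```

```bash
python3 look.py c5.png; python3 -c "
from g import *
m=robot.camera_model('scene')
print(np.linalg.norm(0))"
```

```text
shift [-0.0556 -0.1989 -0.0007] turn [ 5.500e-03 -1.200e-03 -1.408e+00] | tcp [0.7049 0.0953 0.0181] [ 3.138 -0.004  1.421] jig [0.0305 0.1156] F [ 3.07  9.59 -2.14] 11.1
0.0
```

View pics/c5.png

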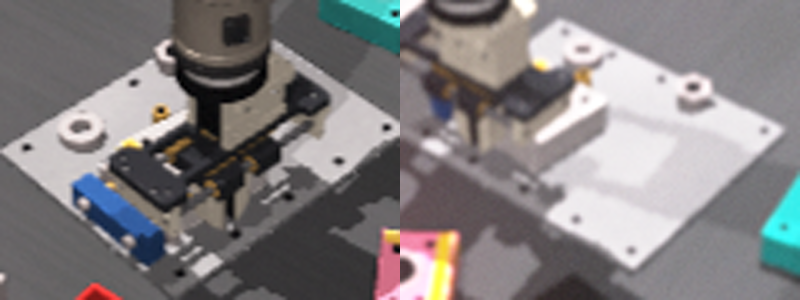

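The block is square to the jig, on the post and just short of the fence. I'll back off, lift, and go round behind it.

Request:
{"fn": "arm_command", "kwargs": {"moves": [[[0.004, 0, 0], [0, 0, 0], 0.01], [[0.01, 0, 0], [0, 0, 0], 0.01], [[0.02, 0, 0], [0, 0, 0], 0.01], [[0.022, 0, -0.035], [0, 0, 0], 0.02], [[0.022, 0, -0.07], [0, 0, 0], 0.03]]}}

```text
time: 11.6
tool_pos: [0.7061, 0.1152, 0.0874]
tool_rot: [-3.139, 0.001, 1.422]
contact_force: [0.7, -0.1, 0.3]
opening: 0.0215
grip_force: 0.0
```

```bash
python3 -c "
from g import *
rel(j2w([-.06,.056]),.085,2.992)"
```

```text
shift [-0.0794 -0.0887  0.0027] turn [-0.0028 -0.0016 -1.5705] | tcp [0.7061 0.1152 0.0874] [-3.139e+00  1.000e-03  1.422e+00] jig [0.0287 0.1355] F [ 0.7  -0.05  0.3 ] 11.6
```

Request:
{"fn": "arm_command", "kwargs": {"moves": [[[-0.016, -0.018, 0], [0, 0, -0.14], 0.03], [[-0.032, -0.036, 0], [0, 0, -0.28], 0.03], [[-0.048, -0.054, 0], [0, 0, -0.42], 0.03], [[-0.064, -0.072, 0], [0, 0, -0.56], 0.03], [[-0.0794, -0.0887, 0], [0, 0, -0.7], 0.03]]}}

```text
time: 12.1
tool_pos: [0.6066, 0.0488, 0.0883]
tool_rot: [3.141, 0.001, 2.127]
contact_force: [-0.4, 0.2, -0.2]
opening: 0.03
grip_force: 0.0
```

Request:
{"fn": "arm_command", "kwargs": {"moves": [[[0, 0, 0], [0, 0, -0.14], 0.03], [[0, 0, 0], [0, 0, -0.28], 0.03], [[0, 0, 0], [0, 0, -0.42], 0.03], [[0, 0, 0], [0, 0, -0.56], 0.03], [[0, 0, 0], [0, 0, -0.7], 0.03]]}}

```text
time: 12.6
tool_pos: [0.6076, 0.0492, 0.0883]
tool_rot: [-3.142, 0.001, 2.827]
contact_force: [-0.4, 0.3, -0.3]
opening: 0.0299
grip_force: 0.0
```

```bash
python3 -c "
from g import *
rel(j2w([-.06,.056]),.018,2.992)
s,_=snap('scene','t3.png');cv2.imwrite('pics/c6.png',cv2.resize(s[180:276,180:308,::-1],(768,576),interpolation=2))"
```

```text
shift [0.0013 0.0002 0.0703] turn [-1.000e-04  8.000e-04 -1.653e-01] | tcp [0.6076 0.0492 0.0883] [-3.142e+00  1.000e-03  2.827e+00] jig [-0.0589  0.0556] F [-0.44  0.35 -0.32] 12.6
```

View pics/c6.png

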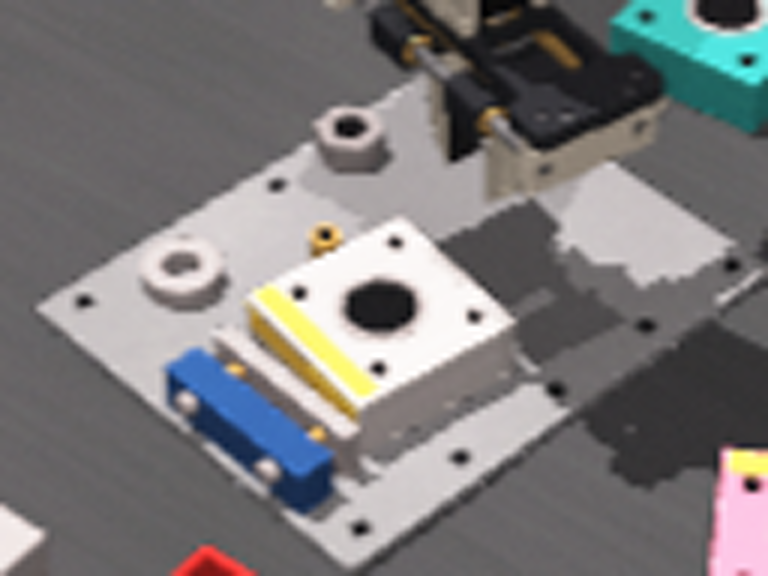

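The picture shows the block square at (385,310) with its stripe towards the fence plate. The post at (325,240) touches its right side, and a small gap is left to the fence. I'll compute the block's pose from its corners.

```bash
python3 - <<'E' | tail -2
from m import *
P=lambda U,V,z:onz(ms,(U+.5)/6-.5+180,(V+.5)/6-.5+180,z)[:2]
a,R,t,e=fit(B,[P(*x,.044) for x in [(250,298),(403,218),(517,322),(368,410)]])
Rj=np.array([[np.cos(-.15),.1494],[-.1494,np.cos(.15)]])
print(a+.15,Rj.T@(t-np.array([.6575,-.0145])),e)
E
```

```text
fplate top [array([0.07116794, 0.0073479 ]), array([0.07718695, 0.10190854])] nut [-0.08190985 -0.07339974] bear [ 0.04876169 -0.05438017]
-0.09193330006640787 [0.01096067 0.05849516] [[-0.9, 0.4], [0.0, 0.3], [1.7, -1.8], [-0.8, 1.1]]
```

Request:
{"fn": "arm_command", "kwargs": {"moves": [[[0.001, 0, 0], [0, 0, -0.13], 0.03], [[0.001, 0, 0.01], [0, 0, -0.165], 0.03], [[0.001, 0, 0.035], [0, 0, -0.165], 0.03], [[0.001, 0, 0.06], [0, 0, -0.165], 0.03], [[0.001, 0, 0.07], [0, 0, -0.165], 0.03]]}}

```text
time: 13.15
tool_pos: [0.6051, 0.0496, 0.0159]
tool_rot: [-3.141, -0.003, 2.984]
contact_force: [0.8, 0.5, -0.3]
opening: 0.0299
grip_force: 0.0
```

Request:
{"fn": "arm_command", "kwargs": {"moves": [[[-0.002, 0, 0], [0, 0, -0.005], 0.03], [[-0.004, 0, 0], [0, 0, -0.008], 0.03], [[-0.006, 0, 0], [0, 0, -0.008], 0.03], [[-0.008, 0, 0], [0, 0, -0.008], 0.03], [[-0.01, 0, 0], [0, 0, -0.008], 0.03]]}}

```text
time: 13.65
tool_pos: [0.6162, 0.0477, 0.0188]
tool_rot: [-3.141, -0.0, 2.994]
contact_force: [-2.7, -0.1, 0.8]
opening: 0.0298
grip_force: 1.2
```

Request:
{"fn": "arm_command", "kwargs": {"moves": [[[-0.001, 0, 0], [0, 0, 0], 0.03], [[-0.002, -0.0005, 0], [0, 0, 0], 0.03], [[-0.003, -0.001, 0], [0, 0, 0], 0.03], [[-0.004, -0.001, 0], [0, 0, 0], 0.03], [[-0.005, -0.001, 0], [0, 0, 0], 0.03]]}}

```text
time: 14.15
tool_pos: [0.6209, 0.0459, 0.018]
tool_rot: [-3.141, -0.0, 2.994]
contact_force: [-2.5, -0.9, 1.1]
opening: 0.03
grip_force: 1.1
```

```bash
python3 -c "
from g import *
rel(j2w([-.0315,.056]),.018,2.992)"
```

```text
shift [-0.0137  0.0018 -0.    ] turn [-0.0002 -0.0003  0.0017] | tcp [0.6209 0.0459 0.018 ] [-3.141 -0.     2.994] jig [-0.0452  0.0542] F [-2.46 -0.87  1.08] 14.15
```

Sliding at about 2.6 N, so I'll keep going by feel.

Request:
{"fn": "arm_command", "kwargs": {"moves": [[[-0.001, 0, 0], [0, 0, 0], 0.03], [[-0.002, -0.0003, 0], [0, 0, 0], 0.03], [[-0.003, -0.0005, 0], [0, 0, 0], 0.03], [[-0.004, -0.0005, 0], [0, 0, 0], 0.03], [[-0.005, -0.0005, 0], [0, 0, 0], 0.03]]}}

```text
time: 14.65
tool_pos: [0.6259, 0.0447, 0.018]
tool_rot: [-3.141, -0.0, 2.994]
contact_force: [-1.6, -0.9, 0.1]
opening: 0.0299
grip_force: 1.0
```

Request:
{"fn": "arm_command", "kwargs": {"moves": [[[-0.001, 0, 0], [0, 0, 0], 0.03], [[-0.002, -0.0003, 0], [0, 0, 0], 0.03], [[-0.003, -0.0005, 0], [0, 0, 0], 0.03], [[-0.004, -0.0005, 0], [0, 0, 0], 0.03], [[-0.005, -0.0005, 0], [0, 0, 0], 0.03]]}}

```text
time: 15.15
tool_pos: [0.6283, 0.0441, 0.018]
tool_rot: [-3.141, -0.006, 2.994]
contact_force: [-13.2, 1.7, 9.1]
opening: 0.0297
grip_force: 6.8
```

Contact with the fence at about 13 N measured, part of it carried by floor friction. I'll press slightly more and hold.

Request:
{"fn": "arm_command", "kwargs": {"moves": [[[-0.0003, 0, -0.0005], [0, 0, 0], 0.03], [[-0.0005, 0, -0.001], [0, 0, 0], 0.03], [[-0.0005, 0, -0.001], [0, 0, 0], 0.03], [[-0.0005, 0, -0.001], [0, 0, 0], 0.03], [[-0.0005, 0, -0.001], [0, 0, 0], 0.03]]}}

```text
time: 15.65
tool_pos: [0.6282, 0.0442, 0.018]
tool_rot: [-3.141, -0.007, 2.994]
contact_force: [-9.9, 2.3, 1.4]
opening: 0.0302
grip_force: 4.9
```

```bash
python3 -c "
from g import *
rel(j2w([-.0315,.056]),.018,2.992);print(robot.observe()['torque'])"
```

```text
shift [-0.0062  0.0023  0.    ] turn [-0.0003 -0.0069  0.0021] | tcp [0.6282 0.0442 0.018 ] [-3.141 -0.007  2.994] jig [-0.0377  0.0537] F [-9.86  2.32  1.43] 15.65
[ 0.32416612  1.37420325 -0.00884651]
```

Request:
{"fn": "arm_command", "kwargs": {"moves": [[[-0.0004, 0, 0], [0, 0, 0], 0.03], [[-0.0008, 0, 0], [0, 0, 0], 0.03], [[-0.0008, 0, 0], [0, 0, 0], 0.03], [[-0.0008, 0, 0], [0, 0, 0], 0.03], [[-0.0008, 0, 0], [0, 0, 0], 0.03]]}}

```text
time: 16.15
tool_pos: [0.6282, 0.0442, 0.0181]
tool_rot: [-3.141, -0.009, 2.994]
contact_force: [-13.1, 1.2, 3.2]
opening: 0.0302
grip_force: 6.4
```

Request:
{"fn": "arm_command", "kwargs": {"moves": [[[-0.0003, 0, 0], [0, 0, 0], 0.03], [[-0.0003, 0, 0], [0, 0, 0], 0.03], [[-0.0003, 0, 0], [0, 0, 0], 0.03], [[-0.0003, 0, 0], [0, 0, 0], 0.03], [[-0.0003, 0, 0], [0, 0, 0], 0.03]]}}

```text
time: 16.65
tool_pos: [0.6282, 0.0442, 0.0181]
tool_rot: [-3.141, -0.009, 2.994]
contact_force: [-13.5, 2.3, 4.1]
opening: 0.0301
grip_force: 6.9
```

Request:
{"fn": "arm_command", "kwargs": {"moves": [[[-0.0002, 0, 0], [0, 0, 0], 0.03], [[-0.0003, 0, 0], [0, 0, 0], 0.03], [[-0.0003, 0, 0], [0, 0, 0], 0.03], [[-0.0003, 0, 0], [0, 0, 0], 0.03], [[-0.0003, 0, 0], [0, 0, 0], 0.03]]}}

```text
time: 17.15
tool_pos: [0.6282, 0.0442, 0.0181]
tool_rot: [-3.141, -0.01, 2.994]
contact_force: [-14.8, 1.8, 5.1]
opening: 0.0299
grip_force: 7.5
```

Request:
{"fn": "arm_command", "kwargs": {"moves": [[[0, 0, 0], [0, 0, 0], 0.03], [[0, 0, 0], [0, 0, 0], 0.03], [[0, 0, 0], [0, 0, 0], 0.03], [[0, 0, 0], [0, 0, 0], 0.03], [[0, 0, 0], [0, 0, 0], 0.03]]}}

```text
time: 17.65
tool_pos: [0.6282, 0.0442, 0.018]
tool_rot: [-3.141, -0.01, 2.994]
contact_force: [-14.7, 1.8, 5.1]
opening: 0.0298
grip_force: 7.5
```

Held. I'll back off and go round to the +y side to seat the block gently on the post.

Request:
{"fn": "arm_command", "kwargs": {"moves": [[[0.003, 0, 0], [0, 0, 0], 0.03], [[0.01, 0, 0], [0, 0, 0], 0.03], [[0.025, 0, 0], [0, 0, 0], 0.03], [[0.025, 0, -0.035], [0, 0, 0], 0.03], [[0.025, 0, -0.07], [0, 0, 0], 0.03]]}}

```text
time: 18.15
tool_pos: [0.6073, 0.047, 0.0893]
tool_rot: [-3.141, -0.001, 2.994]
contact_force: [0.7, 0.0, 0.2]
opening: 0.0297
grip_force: 0.0
```

```bash
python3 -c "
from g import *
rel(j2w([.008,.130]),.088,1.42)"
```

```text
shift [-0.067   0.0765  0.0012] turn [-8.0000e-04 -5.0000e-04  1.5739e+00] | tcp [0.6073 0.047  0.0893] [-3.141e+00 -1.000e-03  2.994e+00] jig [-0.0588  0.0533] F [0.67 0.03 0.2 ] 18.15
```

Request:
{"fn": "arm_command", "kwargs": {"moves": [[[-0.013, 0.015, 0], [0, 0, 0.14], 0.02], [[-0.026, 0.03, 0], [0, 0, 0.28], 0.01], [[-0.04, 0.046, 0], [0, 0, 0.42], 0.01], [[-0.054, 0.062, 0], [0, 0, 0.56], 0.01], [[-0.067, 0.0765, 0], [0, 0, 0.7], 0.01]]}}

```text
time: 18.65
tool_pos: [0.6867, 0.1134, 0.0896]
tool_rot: [3.14, 0.002, 2.288]
contact_force: [0.5, -0.3, 0.4]
opening: 0.0104
grip_force: 0.0
```

Request:
{"fn": "arm_command", "kwargs": {"moves": [[[0, 0, 0], [0, 0, 0.14], 0.01], [[0, 0, 0], [0, 0, 0.28], 0.01], [[0, 0, 0], [0, 0, 0.42], 0.01], [[0, 0, 0], [0, 0, 0.56], 0.01], [[0, 0, 0], [0, 0, 0.7], 0.01]]}}

```text
time: 19.15
tool_pos: [0.686, 0.1128, 0.0894]
tool_rot: [3.139, 0.0, 1.588]
contact_force: [-0.1, 0.4, 0.9]
opening: 0.01
grip_force: 0.0
```

```bash
python3 -c "
from g import *
rel(j2w([.008,.130]),.018,1.424)
a,_=snap('scene','t5.png')"
```

```text
shift [ 0.0001 -0.0013  0.0714] turn [ 2.10e-03 -1.00e-04  1.64e-01] | tcp [0.686  0.1128 0.0894] [3.139 0.    1.588] jig [0.0091 0.1301] F [-0.06  0.42  0.89] 19.15
```

Request:
{"fn": "arm_command", "kwargs": {"moves": [[[0, 0, 0], [0, 0, 0.13], 0.01], [[0, 0, 0.01], [0, 0, 0.164], 0.01], [[0, 0, 0.035], [0, 0, 0.164], 0.01], [[0, 0, 0.06], [0, 0, 0.164], 0.01], [[0, 0, 0.071], [0, 0, 0.164], 0.01]]}}

```text
time: 19.7
tool_pos: [0.6843, 0.1126, 0.0157]
tool_rot: [-3.139, 0.001, 1.432]
contact_force: [0.4, 0.5, 0.6]
opening: 0.0098
grip_force: 0.0
```

Request:
{"fn": "arm_command", "kwargs": {"moves": [[[-0.002, 0, 0], [0, 0, 0], 0.01], [[-0.004, 0, 0], [0, 0, 0], 0.01], [[-0.007, 0, 0], [0, 0, 0], 0.01], [[-0.009, 0, 0], [0, 0, 0], 0.01], [[-0.011, 0, 0], [0, 0, 0], 0.01]]}}

```text
time: 20.2
tool_pos: [0.6843, 0.1016, 0.019]
tool_rot: [3.14, -0.0, 1.43]
contact_force: [0.6, 0.2, 0.2]
opening: 0.0101
grip_force: 0.0
```

Request:
{"fn": "arm_command", "kwargs": {"moves": [[[-0.001, 0, 0], [0, 0, 0], 0.01], [[-0.002, 0, 0], [0, 0, 0], 0.01], [[-0.003, 0, 0], [0, 0, 0], 0.01], [[-0.004, 0, 0], [0, 0, 0], 0.01], [[-0.004, 0, 0], [0, 0, 0], 0.01]]}}

```text
time: 20.7
tool_pos: [0.6835, 0.0994, 0.0184]
tool_rot: [3.141, -0.002, 1.43]
contact_force: [-0.5, 7.0, 2.5]
opening: 0.0104
grip_force: 3.6
```

```bash
python3 -c "
from g import *
rel(j2w([.008,.1135]),.018,1.421)"
```

```text
shift [-0.003  -0.0007  0.0004] turn [ 0.0007 -0.002   0.0092] | tcp [0.6835 0.0994 0.0184] [ 3.141e+00 -2.000e-03  1.430e+00] jig [0.0087 0.1165] F [-0.46  6.98  2.52] 20.7
```

Request:
{"fn": "arm_command", "kwargs": {"moves": [[[-0.0005, 0, 0], [0, 0, 0], 0.01], [[-0.001, 0, 0], [0, 0, 0], 0.01], [[-0.001, 0, 0], [0, 0, 0], 0.01], [[-0.001, 0, 0], [0, 0, 0], 0.01], [[-0.001, 0, 0], [0, 0, 0], 0.01]]}}

```text
time: 21.2
tool_pos: [0.6835, 0.0994, 0.0184]
tool_rot: [3.141, -0.003, 1.43]
contact_force: [0.1, 10.0, 2.4]
opening: 0.01
grip_force: 5.2
```

Request:
{"fn": "arm_command", "kwargs": {"moves": [[[0.003, 0, 0], [0, 0, 0], 0.01], [[0.01, 0, 0], [0, 0, 0], 0.01], [[0.025, 0, 0], [0, 0, 0], 0.01], [[0.025, 0, -0.035], [0, 0, 0], 0.02], [[0.025, 0, -0.07], [0, 0, 0], 0.03]]}}

```text
time: 21.7
tool_pos: [0.6857, 0.1228, 0.0872]
tool_rot: [-3.138, 0.001, 1.431]
contact_force: [1.4, -0.4, 1.0]
opening: 0.0219
grip_force: 0.0
```

```bash
python3 -c "
from g import *
rel(j2w([-.058,.056]),.088,2.99)"
```

```text
shift [-0.0833 -0.0662 -0.0005] turn [-0.0035 -0.0018 -1.5593] | tcp [0.6857 0.1228 0.0872] [-3.138e+00  1.000e-03  1.431e+00] jig [0.0074 0.14  ] F [ 1.36 -0.42  1.02] 21.7
```

It's firmly seated on the post. One last press on the fence will restore the flush fit.

Request:
{"fn": "arm_command", "kwargs": {"moves": [[[-0.017, -0.013, 0], [0, 0, -0.14], 0.03], [[-0.034, -0.026, 0], [0, 0, -0.28], 0.03], [[-0.05, -0.04, 0], [0, 0, -0.42], 0.03], [[-0.067, -0.053, 0], [0, 0, -0.56], 0.03], [[-0.083, -0.066, 0], [0, 0, -0.7], 0.03]]}}

```text
time: 22.2
tool_pos: [0.6091, 0.0488, 0.088]
tool_rot: [-3.141, 0.0, 2.136]
contact_force: [0.2, 0.3, 0.2]
opening: 0.0301
grip_force: 0.0
```

Request:
{"fn": "arm_command", "kwargs": {"moves": [[[0, 0, 0], [0, 0, -0.14], 0.03], [[0, 0, 0], [0, 0, -0.28], 0.03], [[0, 0, 0], [0, 0, -0.42], 0.03], [[0, 0, 0], [0, 0, -0.56], 0.03], [[0, 0, 0], [0, 0, -0.7], 0.03]]}}

```text
time: 22.7
tool_pos: [0.6098, 0.0494, 0.088]
tool_rot: [-3.141, -0.0, 2.836]
contact_force: [0.3, -0.8, -0.8]
opening: 0.0303
grip_force: 0.0
```

```bash
python3 -c "
from g import *
rel(j2w([-.058,.056]),.018,2.991)"
```

```text
shift [ 0.0013 -0.0002  0.07  ] turn [-3.000e-04 -1.000e-04 -1.551e-01] | tcp [0.6098 0.0494 0.088 ] [-3.141 -0.     2.836] jig [-0.0567  0.056 ] F [ 0.35 -0.82 -0.76] 22.7
```

Request:
{"fn": "arm_command", "kwargs": {"moves": [[[0.001, 0, 0], [0, 0, -0.13], 0.03], [[0.001, 0, 0.01], [0, 0, -0.155], 0.03], [[0.001, 0, 0.035], [0, 0, -0.155], 0.03], [[0.001, 0, 0.06], [0, 0, -0.155], 0.03], [[0.001, 0, 0.069], [0, 0, -0.155], 0.03]]}}

```text
time: 23.2
tool_pos: [0.6069, 0.0495, 0.0159]
tool_rot: [-3.141, -0.005, 2.983]
contact_force: [-0.5, -0.2, 0.8]
opening: 0.0297
grip_force: 0.0
```

Request:
{"fn": "arm_command", "kwargs": {"moves": [[[-0.003, 0, 0], [0, 0, 0], 0.03], [[-0.006, 0, 0], [0, 0, 0], 0.03], [[-0.009, 0, 0], [0, 0, 0], 0.03], [[-0.012, 0, 0], [0, 0, 0], 0.03], [[-0.015, 0, 0], [0, 0, 0], 0.03]]}}

```text
time: 23.7
tool_pos: [0.6243, 0.0467, 0.0199]
tool_rot: [3.142, 0.001, 2.985]
contact_force: [0.3, -0.9, 0.6]
opening: 0.0299
grip_force: 0.0
```

Request:
{"fn": "arm_command", "kwargs": {"moves": [[[-0.001, 0, 0], [0, 0, 0], 0.03], [[-0.002, 0, 0], [0, 0, 0], 0.03], [[-0.003, 0, 0], [0, 0, 0], 0.03], [[-0.004, 0, 0], [0, 0, 0], 0.03], [[-0.005, 0, 0], [0, 0, 0], 0.03]]}}

```text
time: 24.2
tool_pos: [0.628, 0.0461, 0.019]
tool_rot: [-3.142, -0.001, 2.985]
contact_force: [-3.1, 0.5, 1.8]
opening: 0.03
grip_force: 1.5
```

Request:
{"fn": "arm_command", "kwargs": {"moves": [[[-0.0005, 0, 0], [0, 0, 0], 0.03], [[-0.001, 0, 0], [0, 0, 0], 0.03], [[-0.0015, 0, 0], [0, 0, 0], 0.03], [[-0.002, 0, 0], [0, 0, 0], 0.03], [[-0.0022, 0, 0], [0, 0, 0], 0.03]]}}

```text
time: 24.7
tool_pos: [0.6284, 0.0462, 0.0188]
tool_rot: [-3.141, -0.005, 2.986]
contact_force: [-10.4, 1.7, 5.6]
opening: 0.0301
grip_force: 4.8
```

Request:
{"fn": "arm_command", "kwargs": {"moves": [[[-0.0004, 0, 0], [0, 0, 0], 0.03], [[-0.0004, 0, 0], [0, 0, 0], 0.03], [[-0.0004, 0, 0], [0, 0, 0], 0.03], [[-0.0004, 0, 0], [0, 0, 0], 0.03], [[-0.0004, 0, 0], [0, 0, 0], 0.03]]}}

```text
time: 25.2
tool_pos: [0.6284, 0.0462, 0.0188]
tool_rot: [-3.141, -0.006, 2.986]
contact_force: [-9.9, 3.0, 6.2]
opening: 0.0301
grip_force: 5.2
```

Request:
{"fn": "arm_command", "kwargs": {"moves": [[[-0.0005, 0, 0], [0, 0, 0], 0.03], [[-0.001, 0, 0], [0, 0, 0], 0.03], [[-0.0011, 0, 0], [0, 0, 0], 0.03], [[-0.0011, 0, 0], [0, 0, 0], 0.03], [[-0.0011, 0, 0], [0, 0, 0], 0.03]]}}

```text
time: 25.7
tool_pos: [0.6284, 0.0462, 0.0187]
tool_rot: [-3.141, -0.008, 2.986]
contact_force: [-13.6, 2.5, 8.5]
opening: 0.0298
grip_force: 7.0
```

Request:
{"fn": "arm_command", "kwargs": {"moves": [[[0, 0, 0], [0, 0, 0], 0.03], [[0, 0, 0], [0, 0, 0], 0.03], [[0, 0, 0], [0, 0, 0], 0.03], [[0, 0, 0], [0, 0, 0], 0.03], [[0, 0, 0], [0, 0, 0], 0.03]]}}

```text
time: 26.2
tool_pos: [0.6284, 0.0461, 0.0187]
tool_rot: [-3.141, -0.008, 2.986]
contact_force: [-13.0, 2.0, 8.3]
opening: 0.0298
grip_force: 7.0
```

Request:
{"fn": "arm_command", "kwargs": {"moves": [[[0.003, 0, 0], [0, 0, 0], 0.03], [[0.01, 0, 0], [0, 0, 0], 0.03], [[0.025, 0, 0], [0, 0, 0], 0.03], [[0.03, 0, -0.04], [0, 0, 0], 0.03], [[0.04, 0, -0.08], [0, 0, 0], 0.03]]}}

```text
time: 26.7
tool_pos: [0.592, 0.0514, 0.099]
tool_rot: [-3.141, -0.001, 2.984]
contact_force: [0.6, 0.3, 0.5]
opening: 0.0302
grip_force: 0.0
```

Request:
{"fn": "arm_command", "kwargs": {"moves": [[[0.03, 0, -0.03], [0, 0, 0], 0.03], [[0.06, 0, -0.06], [0, 0, 0], 0.03], [[0.09, 0, -0.06], [0, 0, 0], 0.03], [[0.12, 0, -0.06], [0, 0, 0], 0.03], [[0.12, 0, -0.06], [0, 0, 0], 0.03]]}}

```text
time: 27.2
tool_pos: [0.4709, 0.0709, 0.1594]
tool_rot: [-3.141, -0.001, 2.985]
contact_force: [0.2, 0.3, -0.6]
opening: 0.0298
grip_force: 0.0
```

```bash
python3 - <<'E'
from g import *
# block edges by white/stripe mask: top hole (black disc) centre & stripe line in both views, in jig frame
for n,b in(('scene',(180,280,180,310)),('side',(145,240,165,295))):
    im,m=snap(n,n+'_f.png');r0,r1,c0,c1=b
    h=cv2.cvtColor(im[r0:r1,c0:c1].copy(),cv2.COLOR_RGB2HSV)
    y=(cv2.inRange(h,(24,110,200),(36,255,255)));k,l,st,ce=cv2.connectedComponentsWithStats(y)
    i=1+np.argmax(st[1:,4]);q=np.argwhere(l==i)
    P=np.array([w2j(onz(m,u+c0,v+r0,.044)[:2]) for v,u in q]);c=P.mean(0)
    w=np.linalg.svd(P-c)[2][0];print(n,len(q),'stripe',c.round(4),'dir',np.degrees(np.arctan(w[0]/w[1])).round(2),P.min(0).round(4),P.max(0).round(4))
print(robot.observe()['contact_force'],robot.observe()['tool_pos'])
E
```

```text
scene 67 stripe [0.06   0.0573] dir 0.01 [0.0556 0.0137] [0.0649 0.1003]
side 59 stripe [-0.0725  0.2757] dir -38.03 [-0.0994  0.241 ] [-0.046   0.3088]
[ 0.66641045  0.42556156 -0.2326853 ] [0.47463121 0.07032485 0.15964884]
```

```bash
python3 -c "
from cell import robot
print(robot.hand_in())"
```

```text
the job is handed in; nothing more can be done
None
```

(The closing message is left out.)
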